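Eject the module from the test station

ROBOT

A 7-joint arm with a two-finger parallel gripper is mounted at the origin on the work surface. World frame = base frame: x ahead of the robot, y to its left, z up, the work surface at z = 0. Lengths are in m, angles in rad, forces in N, time in s.
With the tool pointing down it reaches from about 0.375 to 0.925 m from the base axis. Payload 3.1 kg.
Tool frame: the origin (TCP) lies at the very end of the fingers, on their centre line; the grasp point (between the pads) lies 19 mm behind it (arm.grip_point_offset is the distance from the TCP to the grasp point, in m); z points along the fingers, y is the line along which they close (so a half turn about z gives the same grasp; the last joint's range is limited). The gripper opens to 85 mm and grips with 20 to 120 N. Pads are 22 mm wide; open, the fingers measure 114 mm over their backs; the gripper's body (76 mm by 85 mm) begins 54 mm behind the grasp point. The pads swing forward as they close: fully open they stand 13 mm farther back than shut.
Start: joints at [-1.209, 0.383, 0.044, 1.598, -0.018, 1.161, -0.05], TCP at [0.288, 0.583, 0.231] pointing down, gripper open.
Joint ranges: [-2.61, 2.61], [-0.41, 2.15], [-1.48, 1.57], [0, 2.5], [-1.57, 4.71], [0.05, 1.97], [-2.85, 2.85]. Speed limits (rad/s): [2.79, 2.79, 3.14, 3.14, 3.14, 3.14, 3.14].

INTERFACE

Orientations are given as a 3x3 rotation matrix whose columns are the frame's x, y, z axes.
In Python, from plant import arm, eyes, look_for, outline_of gives the robot as it stands.
- The arm moves only by the tool step_arm, never from a script. Its argument "deltas" is a list of rows, each a list of 3 entries, a list of its own where there are three numbers: the turn, a rotation vector about the tool's x, y, z in units of pi rad (1.0 is pi rad), then the shift along the tool's x, y, z in units of 40 cm (1.0 is 40 cm), then the opening, from -1 (shut) to 1 (fully open). A call has 1 to 10 rows; each row is the pose to reach, as a shift and turn from the pose commanded when the call began, along the tool's axes at that moment, turning the shorter way round; what a row does not reach only later rows make up. A row lasts 1/8 s, in which the tool goes at most 62.5 mm and 10.7 degrees, less where a joint would pass 70% of its speed; a pose out of reach is approached as far as the arm can. A call with a number of a shift or a turn outside -1 to 1 is refused whole. A call with a gripper value outside its range is refused whole. The fingers move at their own pace and stop on an object; the grip force is fixed at half the most. Time passes only in rows, so rows that repeat a pose let the fingers close. It gives the time, the measured TCP pose, the force, the opening and the grip force at its end, in the units of the state.
- arm.sense(): the state, without advancing time (a new reading comes with each control period).
- eyes.snapshot(name): name is "side" or "top" or "wrist"; returns a dict with "color" (420x560x3 uint8, red, green, blue), "range_z" (420x560 float32, m along the optical axis (not along the pixel's ray), 0 where there is no reading), "fx", "fy", "cx", "cy" (pixels), "dist" ([k1, k2, p1, p2, k3] as OpenCV has them; the pictures are not rectified), "xyz" and "rotation" of the camera in the world; the wrist camera has in their place "hand_eye" (4x4, takes a point from camera to tool coordinates, whose origin is the TCP and whose axes are the flange's). Camera axes: x right, y up, looking along -z (the intrinsics and any distortion apply to the point x, -y, -z); pixel columns grow to the right and rows downward; lengths in m; the calibration is good to about 2 mm. A picture is of the moment at which its call begins: read the wrist's pose just before it.
- arm.sign_off(): hands the job in; it is judged then, once.
Trained networks look in the newest picture that a camera, given by its name, has taken for a name from the list of things; names that differ only in an ending like _2 or _b are one class to them, and where a whole thing is asked for, a point or a joint stands for the part that bears it (a point fixed in the world has none). Each returns a list of dicts, best first, with "p" (0 to 1); they miss things now and then, are a little off and sometimes report something else, mostly with a low value. They report only what shows in the picture. A call takes as long as a camera call. They do not tell look-alikes from the thing itself.
- look_for(name, camera): "pixel" ([row, column] in pixels, amid what is visible of it).
- outline_of(name, camera): "region" (420x560 bool, what is visible of it) and "pixel" ([row, column] in pixels, amid what is visible of it).
The state is a dict: "t": time; "joints": joint angles; "joint_velocities": joint speeds; "joint_torque": joint torques, N m; "tcp_pos": TCP position; "tcp_rot": TCP orientation; "contact_force": force on the tool from outside, world axes, zero at the start; "torque": the same for the moment, N m; "finger_gap": finger opening in m; "grasp_force": force on a finger pad.
Only numpy, scipy, OpenCV 4.12 (cv2) and the standard library are available. Lean on these libraries where they do the work, as an engineer would, in place of code of your own. Each camera call takes 0.05 s, during which the arm holds its last target. There are 200 camera calls.

TASK

Two spring-return test stations stand on the electronics bench and one of them has a finished metal module lying in its bay. At that loaded station push the upright grip of the slide all the way to its end, so that the module is shoved out onto the black outfeed pad, then let go of the grip there so that the slide snaps back home by itself. Leave the empty station's slide alone, and leave the module lying flat on the pad.

Things in the scene. Friction and masses are not known exactly. Their poses are not given: they have to be found in the camera images.
- station: Loaded test station, fixed. Grey base 100 mm wide (y), 30 mm high, x -110 to +100 mm; dark steel side rails (tops z 42 mm) and end wall at +x. Origin: underside, centre line. +x: the way the slide is pushed, within 25 degrees of straight away from the robot. Deck z 30 mm: slide, bay, black outfeed pad (x 18 to 92 mm). An identical empty station stands 0.2 to 0.55 m to its left or right.
- slide (a joint): Slide of the loaded station, m along station +x: 0 home, 0.060 at its end stop. Dark steel carriage (top z 46 mm) with a black upright grip 20 (x) by 16 (y) mm, z 46 to 80 mm above the station's origin. At home the grip's centre is at station x -85 mm, y 0, the flat pushing face at x -45 mm. A damped spring pulls it home: 3 N at home, 6.6 N at the end; let go there, it returns in about 0.3 s.
- module: Finished module: loose aluminium-cased box 50 (x) by 48 (y) by 22 mm high, black terminal strip 6 mm high on top, about 0.12 kg. Origin: centre of its underside, z up. It starts on the station's deck between the rails, at about x -15 mm in the station's frame; a full push of the slide leaves it at x 40 mm or more.
- spare_slide (a joint): Travel in m of the empty station's slide (same build, same spring): 0 home. To be left alone.
Not all that is in view belongs to the job. Leave any green look-alike of the part that bears spare_slide alone.

How it is judged:
By the outcome, as a careful person would: the job done as asked, in the order asked, and still so for the second after the job is handed in, with the robot touching nothing.
It also fails if it takes over 32 s, if anything falls off the work surface, if the arm or the gripper's body presses on something with over 40 N, if the wrist force passes 120 N, or if a joint passes its speed limit or range.

## Working session

There is one attempt and no reset: what is moved stays moved. The work goes in short steps, Python scripts to look and compute and a tool call to move; the robot and the scene stay as the last step left them, time stands still between calls to the robot, and variables do not carry over. Pictures are saved under pics/ and viewed, at most 10 in all, crops included, and the job is handed in when it is done.

Besides the shell and the picture viewer there is one more tool, called in YAML: its name, and indented under it one key for each argument. step_arm: Moves the arm, as the interface text tells. Shifts and turns lie within -1 to 1; 1 stands for 40 cm of shift or pi rad of turn. Its arguments: {"type":"object","properties":{"deltas":{"type":"array"}},"required":["deltas"]}

```bash
mkdir -p pics; cat > h.py <<'E'
import numpy as np, cv2
from plant import arm, eyes, look_for, outline_of
def world(s,uv,rng=None):
    uv=np.asarray(uv,float).reshape(-1,2) # col,row
    K=np.array([[s['fx'],0,s['cx']],[0,s['fy'],s['cy']],[0,0,1]])
    n=cv2.undistortPoints(uv.reshape(-1,1,2),K,np.array(s['dist'],float)).reshape(-1,2)
    z=np.array([s['range_z'][int(v),int(u)] for u,v in uv]) if rng is None else rng
    pc=np.c_[n[:,0]*z,-n[:,1]*z,-z]
    return pc@np.array(s['rotation']).T+np.array(s['xyz'])
E
python3 - <<'E'
from h import *
st=arm.sense(); print(st['t'],st['tcp_pos'],st['tcp_rot'],st['finger_gap'])
s=eyes.snapshot('top'); cv2.imwrite('pics/top.png',s['color'][:,:,::-1])
print(s['xyz'],s['rotation'])
for n in ['slide','station','module']:
    for d in look_for(n,'top'):
        r,c=d['pixel']; print(n,d['p'],r,c,world(s,[c,r]))
s=eyes.snapshot('side'); cv2.imwrite('pics/side.png',s['color'][:,:,::-1])
for n in ['slide','module']:
    for d in look_for(n,'side'):
        r,c=d['pixel']; print(n,d['p'],r,c,world(s,[c,r]))
E
```

```text
0.0 [0.28806514 0.58162677 0.22987531] [[-8.96172692e-01  4.43704280e-01 -1.00890448e-03]
 [ 4.43705393e-01  8.96169426e-01 -2.42556185e-03]
 [-1.72082825e-04 -2.62137866e-03 -9.99996549e-01]] 0.08567597890099056
[0.41021359 0.00565689 0.83976197] [[-0.00148159  0.98845856 -0.15148428]
 [-0.99911427  0.00490723  0.04179226]
 [ 0.04205328  0.15141202  0.98757578]]
slide 0.79 206.0 202.2 [[0.52773387 0.1088226  0.08236997]]
station 0.6 171.2 215.0 [[0.5981416 0.0949414 0.0303596]]
module 0.71 168.3 198.1 [[0.59854145 0.12211867 0.05022074]]
slide 0.75 188.2 252.2 [[0.52257963 0.10656706 0.04604727]]
module 0.97 177.4 279.1 [[0.59154151 0.11058866 0.04936536]]
```

View pics/top.png

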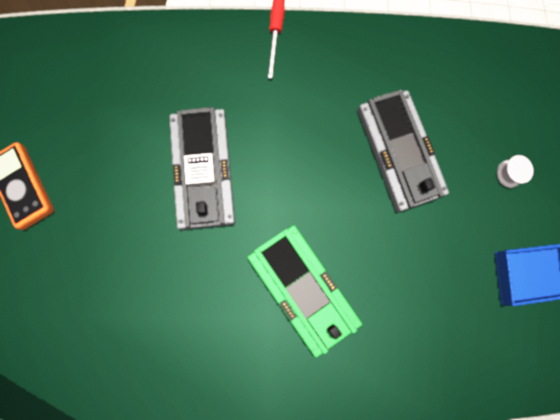

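View pics/side.png

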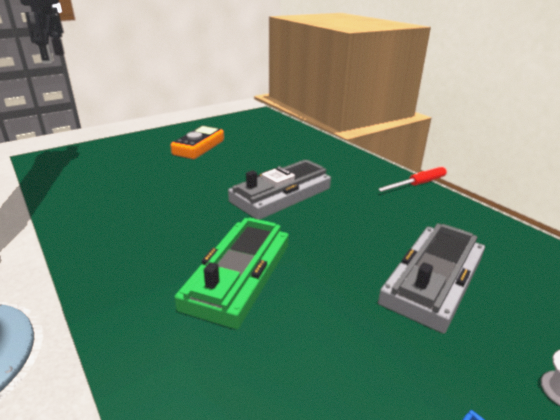

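Three stations are in the top view: one near (168,200) with a white-topped module in its bay, an empty grey one near (150,403), and a green look-alike near (290,305). The first fits, because it's grey and loaded. I'll confirm it in a crop and measure its pose.

```bash
python3 - <<'E'
from h import *
s=eyes.snapshot('top')
cv2.imwrite('pics/crop.png',cv2.resize(s['color'][90:245,150:255,::-1],None,fx=3.8,fy=3.8,interpolation=cv2.INTER_CUBIC))
v,u=np.mgrid[95:245,150:255]; uv=np.c_[u.ravel(),v.ravel()]
P=world(s,uv); 
B=P[(P[:,2]>.02)&(P[:,2]<.06)]
(c,sz,a)=cv2.minAreaRect((B[:,:2]*1000).astype(np.float32)); print('rect',c,sz,a)
box=cv2.boxPoints((c,sz,a)); print(box)
G=P[(P[:,2]>.070)&(P[:,2]<.09)]; print('grip',len(G),G.mean(0),G.min(0),G.max(0),cv2.minAreaRect((G[:,:2]*1000).astype(np.float32)))
# rails
R=P[(P[:,2]>.037)&(P[:,2]<.044)]; print(len(R))
l=max(sz); d=[box[i]-box[i-1] for i in range(4)]; e=max(d,key=np.linalg.norm); e=e*np.sign(e[0])
yaw=np.arctan2(e[1],e[0]); print('yaw deg',np.degrees(yaw))
x=np.array([np.cos(yaw),np.sin(yaw)]); y=np.array([-x[1],x[0]])
ctr=np.array(c)/1000; print('grip in rect-centre frame (expect -80,0)',(G[:,:2].mean(0)-ctr)@np.c_[x,y])
o=[d for d in outline_of('slide','top')]
for d in o: print(d['p'],d['pixel'])
M=P[(P[:,2]>.048)&(P[:,2]<.060)];print('mod',((M[:,:2]-ctr)@np.c_[x,y]).mean(0))
E
```

```text
rect (606.2335205078125, 121.24181365966797) (211.476806640625, 101.91128540039062) 6.104917049407959
[[495.67566  160.66327 ]
 [506.51392   59.329933]
 [716.7914    81.82036 ]
 [705.9531   183.15369 ]]
grip 122 [0.52542099 0.11180397 0.07860869] [0.51590518 0.10357876 0.07137433] [0.53537613 0.11977823 0.08283408] ((525.5988159179688, 111.83055877685547), (19.29693603515625, 16.176097869873047), 1.4476256370544434)
1575
yaw deg 6.1049128
grip in rect-centre frame (expect -80,0) [-0.08135794 -0.00078996]
0.82 [204.9, 205.6]
mod [-0.01170013  0.00050426]
```

View pics/crop.png

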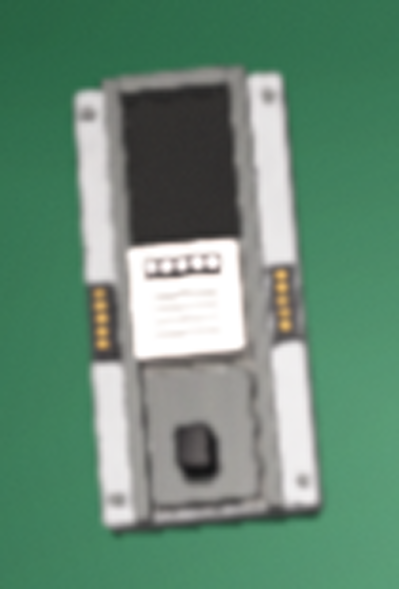

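The crop confirms it: the grey station with the white-topped module behind its slide, grip at about (205,203) in the full picture. The measured grip (19x16 mm, z 0.08) and base (211x102 mm) match the given sizes. Next I'll work out the move.

```bash
cat > goal.py <<'E'
from h import *
from scipy.spatial.transform import Rotation as R
def delta(p,yaw=np.radians(6.1)):
    st=arm.sense(); T=st['tcp_rot']; x=-np.array([np.cos(yaw),np.sin(yaw),0]); z=np.array([0,0,-1.])
    D=np.c_[x,np.cross(z,x),z]
    print(np.round(R.from_matrix(T.T@D).as_rotvec()/np.pi,4),np.round(T.T@(np.array(p)-st['tcp_pos'])/.4,4), st['t'])
E
python3 -c "
from goal import *
delta([.5255,.1118,.16]);delta([.5255,.1118,.13])"
```

```text
[-1.000e-04 -0.000e+00 -1.803e-01] [-1.0532 -0.7913  0.178 ] 0.45
[-1.000e-04 -0.000e+00 -1.803e-01] [-1.0532 -0.7913  0.253 ] 0.45
```

step_arm:
  deltas:
    - [[0, 0, -0.18], [-1, -0.79, 0.17], 1]
    - [[0, 0, -0.18], [-1, -0.79, 0.17], 1]
    - [[0, 0, -0.18], [-1, -0.79, 0.17], 1]
    - [[0, 0, -0.18], [-1, -0.79, 0.17], 1]
    - [[0, 0, -0.18], [-1, -0.79, 0.17], 1]
    - [[0, 0, -0.18], [-1, -0.79, 0.17], 1]
    - [[0, 0, -0.18], [-1, -0.79, 0.17], 1]
    - [[0, 0, -0.18], [-1, -0.79, 0.17], 1]
    - [[0, 0, -0.18], [-1, -0.79, 0.17], 1]
    - [[0, 0, -0.18], [-1, -0.79, 0.17], 1]

```text
t: 1.7
tcp_pos: [0.507, 0.1207, 0.1633]
tcp_rot: [[-0.995, -0.102, -0.0], [-0.102, 0.995, 0.0], [0.0, 0.0, -1.0]]
contact_force: [0.1, 0.8, 0.1]
finger_gap: 0.0856
grasp_force: 0.0
```

```bash
python3 - <<'E'
from goal import *
st=arm.sense(); s=eyes.snapshot('wrist'); H=np.array(s['hand_eye'])
s['rotation']=st['tcp_rot']@H[:3,:3]; s['xyz']=st['tcp_pos']+st['tcp_rot']@H[:3,3]
cv2.imwrite('pics/w1.png',s['color'][:,:,::-1])
v,u=np.mgrid[0:420:2,0:560:2]; uv=np.c_[u.ravel(),v.ravel()]
P=world(s,uv); z=s['range_z'][::2,::2].ravel()
m=(z>0)&(P[:,2]>.072)&(P[:,2]<.088)&(np.hypot(P[:,0]-.5255,P[:,1]-.1118)<.03)
G=P[m]; print(st['tcp_pos'],len(G)); print(cv2.minAreaRect((G[:,:2]*1000).astype(np.float32)),np.median(G[:,2]))
delta([.5255,.1118,.055])
E
```

```text
[0.50701678 0.12072374 0.16329695] 130
((525.8419189453125, 114.28105926513672), (19.153629302978516, 15.75119400024414), 8.149129867553711) 0.08010263964271631
[ 0.0003 -0.     -0.0002] [-0.0443 -0.0328  0.2709] 1.75
```

View pics/w1.png

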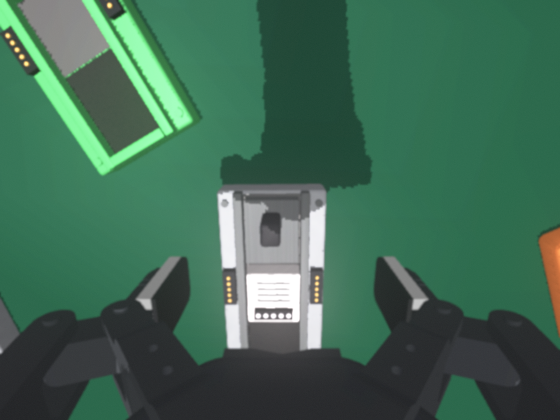

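Wrist view: the loaded station's grip is at (229,270), between the fingers' lines, and the green one is clear of them. I'll aim at (0.526, 0.113), go down and close.

step_arm:
  deltas:
    - [[0, 0, 0], [-0.045, -0.024, 0.08], 0.1]
    - [[0, 0, 0], [-0.045, -0.024, 0.15], 0.1]
    - [[0, 0, 0], [-0.045, -0.024, 0.22], 0.1]
    - [[0, 0, 0], [-0.045, -0.024, 0.265], 0.1]
    - [[0, 0, 0], [-0.045, -0.024, 0.265], 0.1]
    - [[0, 0, 0], [-0.045, -0.024, 0.265], -0.3]

```text
t: 2.5
tcp_pos: [0.5264, 0.1152, 0.0582]
tcp_rot: [[-0.994, -0.107, 0.002], [-0.107, 0.994, 0.001], [-0.002, 0.001, -1.0]]
contact_force: [0.5, 0.0, -0.6]
finger_gap: 0.0306
grasp_force: 0.0
```

```bash
python3 - <<'E'
from goal import *
st=arm.sense(); s=eyes.snapshot('wrist'); H=np.array(s['hand_eye'])
s['rotation']=st['tcp_rot']@H[:3,:3]; s['xyz']=st['tcp_pos']+st['tcp_rot']@H[:3,3]
cv2.imwrite('pics/w2.png',s['color'][:,:,::-1])
print(st['tcp_pos'],st['finger_gap'],st['contact_force'])
delta([.526,.113,.057])
E
```

```text
[0.52637161 0.11519882 0.05822489] 0.030569766696726747 [ 0.54749192  0.00367862 -0.60487026]
[ 0.0002  0.0007 -0.    ] [ 0.0021 -0.0047  0.0037] 2.55
```

View pics/w2.png

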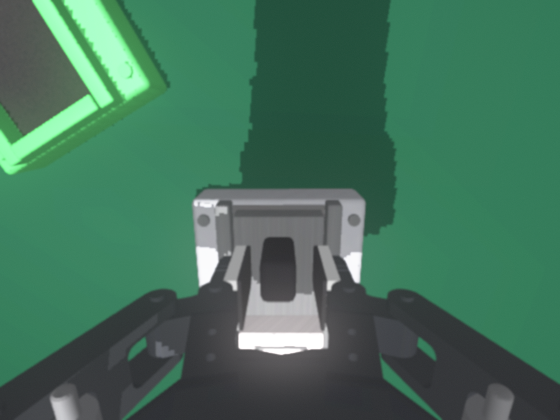

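The grip is between the pads, about 1.5 mm off centre. I'll correct that and close.

step_arm:
  deltas:
    - [[0, 0, 0], [0, -0.004, 0.003], -0.3]
    - [[0, 0, 0], [0, -0.004, 0.003], -1]
    - [[0, 0, 0], [0, -0.004, 0.003], -1]
    - [[0, 0, 0], [0, -0.004, 0.003], -1]
    - [[0, 0, 0], [0, -0.004, 0.003], -1]

```text
t: 3.18
tcp_pos: [0.5263, 0.1134, 0.057]
tcp_rot: [[-0.994, -0.106, 0.001], [-0.106, 0.994, 0.001], [-0.001, 0.001, -1.0]]
contact_force: [-1.4, 1.0, 6.2]
finger_gap: 0.0153
grasp_force: 60.0
```

Gripped. I'll push smoothly, with no sudden stop.

step_arm:
  deltas:
    - [[0, 0, 0], [-0.015, 0, 0], -1]
    - [[0, 0, 0], [-0.035, 0, 0], -1]
    - [[0, 0, 0], [-0.055, 0, 0], -1]
    - [[0, 0, 0], [-0.075, 0, 0], -1]
    - [[0, 0, 0], [-0.095, 0, 0], -1]
    - [[0, 0, 0], [-0.115, 0, 0], -1]
    - [[0, 0, 0], [-0.13, 0, 0], -1]
    - [[0, 0, 0], [-0.14, 0, 0], -1]
    - [[0, 0, 0], [-0.146, 0, 0], -1]
    - [[0, 0, 0], [-0.146, 0, 0], -1]

```text
t: 4.42
tcp_pos: [0.5818, 0.1194, 0.057]
tcp_rot: [[-0.994, -0.106, -0.005], [-0.106, 0.994, 0.001], [0.005, 0.001, -1.0]]
contact_force: [-6.3, 1.6, 10.0]
finger_gap: 0.0149
grasp_force: 60.8
```

step_arm:
  deltas:
    - [[0, 0, 0], [-0.004, 0, 0], -1]
    - [[0, 0, 0], [-0.008, 0, 0], -1]
    - [[0, 0, 0], [-0.012, 0, 0], -1]
    - [[0, 0, 0], [-0.012, 0, 0], -1]

```text
t: 4.92
tcp_pos: [0.586, 0.1199, 0.057]
tcp_rot: [[-0.994, -0.106, -0.006], [-0.106, 0.994, 0.0], [0.006, 0.001, -1.0]]
contact_force: [-7.6, -0.3, 12.7]
finger_gap: 0.0145
grasp_force: 60.9
```

step_arm:
  deltas:
    - [[0, 0, 0], [-0.005, 0, 0], -1]
    - [[0, 0, 0], [-0.01, 0, 0], -1]
    - [[0, 0, 0], [-0.01, 0, 0], -1]

```text
t: 5.3
tcp_pos: [0.5861, 0.1199, 0.057]
tcp_rot: [[-0.994, -0.106, -0.015], [-0.106, 0.994, -0.0], [0.015, 0.001, -1.0]]
contact_force: [-16.0, -1.1, 19.3]
finger_gap: 0.0144
grasp_force: 62.1
```

The force has risen with no further motion, so it's at the end stop. Open, wait, then lift.

step_arm:
  deltas:
    - [[0, 0, 0], [0.005, 0, 0], 0.3]
    - [[0, 0, 0], [0.005, 0, 0], 0.3]
    - [[0, 0, 0], [0.005, 0, 0], 0.3]
    - [[0, 0, 0], [0.005, 0, 0], 0.3]
    - [[0, 0, 0], [0.005, 0, 0], 0.3]
    - [[0, 0, 0], [0.005, 0, -0.1], 0.3]
    - [[0, 0, 0], [0.005, 0, -0.2], 0.3]
    - [[0, 0, 0], [0.005, 0, -0.3], 0.3]
    - [[0, 0, 0], [0.3, 0, -0.35], 0.3]
    - [[0, 0, 0], [0.3, 0, -0.35], 0.3]

```text
t: 6.55
tcp_pos: [0.4726, 0.1069, 0.197]
tcp_rot: [[-0.994, -0.105, 0.001], [-0.105, 0.994, 0.0], [-0.001, 0.0, -1.0]]
contact_force: [-0.4, 1.1, 0.7]
finger_gap: 0.0556
grasp_force: 0.0
```

```bash
python3 - <<'E'
from h import *
st=arm.sense(); s=eyes.snapshot('top')
cv2.imwrite('pics/t2.png',s['color'][:,:,::-1])
w=eyes.snapshot('wrist'); H=np.array(w['hand_eye'])
w['rotation']=st['tcp_rot']@H[:3,:3]; w['xyz']=st['tcp_pos']+st['tcp_rot']@H[:3,3]
cv2.imwrite('pics/w3.png',w['color'][:,:,::-1])
v,u=np.mgrid[0:420:2,0:560:2]; uv=np.c_[u.ravel(),v.ravel()]
y=np.radians(6.1);X=np.array([[np.cos(y),-np.sin(y)],[np.sin(y),np.cos(y)]]);o=np.array([.526,.113])+.085*X[:,0]
for n,c in (('top',s),('wrist',w)):
    P=world(c,uv); Q=(P[:,:2]-o)@X; i=(abs(Q[:,1])<.03)
    for a,b,lo,hi in ((-.12,.0,.072,.085),(-.03,.1,.048,.066)):
        m=i&(Q[:,0]>a)&(Q[:,0]<b)&(P[:,2]>lo)&(P[:,2]<hi)
        if m.sum()>3: print(n,m.sum(),Q[m].min(0),Q[m].max(0),np.percentile(P[m,2],[5,50,95]))
E
```

```text
top 180 [ 0.01593498 -0.02338623] [0.06616946 0.02439759] [0.04916401 0.05195427 0.05827556]
wrist 96 [-0.08237375 -0.00457645] [-0.06428151  0.01010258] [0.07406834 0.08360562 0.08461005]
wrist 146 [-0.01868753 -0.02822443] [0.03833998 0.02993373] [0.04864873 0.05648885 0.0586052 ]
```

View pics/t2.png

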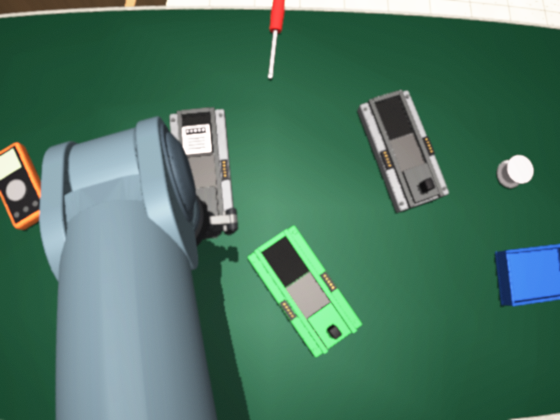

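View pics/w3.png

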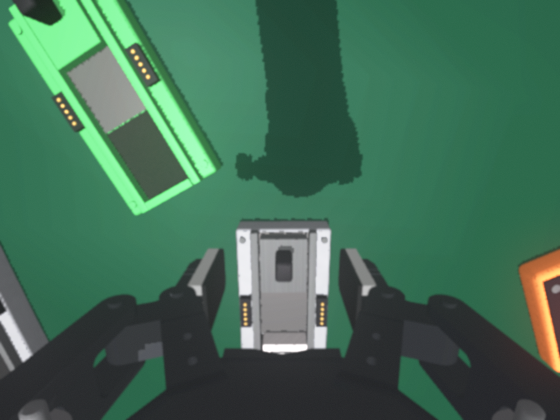

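The top view shows the module at (139,197) on the pad, with its centre at about x 41 mm and lying flat. The wrist picture shows the grip near home at (263,284), but the arm was still moving. I'll settle clear and measure the slide once more.

step_arm:
  deltas:
    - [[0, 0, 0], [0.05, 0, -0.1], 0.3]
    - [[0, 0, 0], [0.05, 0, -0.1], 0.3]
    - [[0, 0, 0], [0.05, 0, -0.1], 0.3]
    - [[0, 0, 0], [0.05, 0, -0.1], 0.3]
    - [[0, 0, 0], [0.05, 0, -0.1], 0.3]

```text
t: 7.28
tcp_pos: [0.4532, 0.1047, 0.235]
tcp_rot: [[-0.994, -0.105, -0.002], [-0.105, 0.994, -0.001], [0.002, -0.001, -1.0]]
contact_force: [0.0, 0.0, 0.0]
finger_gap: 0.0558
grasp_force: 0.0
```

```bash
python3 - <<'E'
from h import *
st=arm.sense(); w=eyes.snapshot('wrist'); H=np.array(w['hand_eye'])
w['rotation']=st['tcp_rot']@H[:3,:3]; w['xyz']=st['tcp_pos']+st['tcp_rot']@H[:3,3]
v,u=np.mgrid[0:420,0:560]; uv=np.c_[u.ravel(),v.ravel()]
y=np.radians(6.1);X=np.array([[np.cos(y),-np.sin(y)],[np.sin(y),np.cos(y)]]);o=np.array([.526,.113])+.085*X[:,0]
P=world(w,uv); Q=(P[:,:2]-o)@X
for a,b,lo,hi in ((-.12,.0,.072,.085),(-.2,-.05,.02,.05),(0,.1,.048,.066)):
    m=(abs(Q[:,1])<.03)&(Q[:,0]>a)&(Q[:,0]<b)&(P[:,2]>lo)&(P[:,2]<hi)
    if m.sum()>3: print(m.sum(),Q[m].min(0),Q[m].max(0),np.percentile(P[m,2],[5,50,95]))
print(st['joint_velocities'])
E
```

```text
304 [-0.09475338 -0.00665044] [-0.07511761  0.00919539] [0.07405592 0.07987172 0.08135603]
2377 [-0.10977877 -0.02998405] [-0.05009708  0.02995489] [0.02793158 0.04572865 0.04748076]
1114 [ 0.01463082 -0.02148383] [0.05343479 0.0268554 ] [0.05052366 0.0526013  0.055257  ]
[-0.00120157 -0.00520714 -0.00026697 -0.00162097  0.00075937  0.00106252
 -0.00077236]
```

The grip is back home, centred at x -85 mm. The module lies flat on the pad and the arm is clear.

```bash
python3 -c "
from plant import arm
print(arm.sign_off())"
```

```text
the job is handed in; nothing more can be done
None
```

The loaded station's slide was pushed to its end stop and let go, and it returned home. The module lies flat on the outfeed pad at about x 41 mm, the empty station was not touched, and the job is handed in at about 7.3 s.

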